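# Lay the wash bottle down in the folding cradle

### The job

Lay the empty wash bottle on its side for its contamination check: push it over with the fingertips until it leans on the blue folding backstop, then keep pushing and press bottle and backstop down together, slowly and gently, until the backstop is fully folded down and the bottle lies flat on it between the side rails. Only push and press: do not grasp or lift the bottle, never let it drop or fall over, and leave the other things on the desk alone.

Things in the scene. Friction and masses are not known exactly. Their poses are not given: they have to be found in the camera images.
- cradle: Bottle cradle fixed to the desk: aluminium U frame 275 x 124 mm, 14 mm high, with a blue hinged backstop. Origin on the desk below the hinge line; +x horizontal, from the foot plate to the side where the backstop folds down; y along the hinge; z up. The foot plate (x = -100 to -4 mm, top at 14 mm, black mat) carries the standing bottle. Hinge line at x = 0, z = 14 mm.
- backstop (a joint): Angle of the blue backstop: 0 upright (starts leaning back 0.04 to 0.24), 1.571 fully down, level with the foot plate. Plate 150 mm long, 90 mm wide; its black rubber face towards the bottle passes through the hinge line; rails 74 mm apart stand 14 mm out of it. Friction hinge, no spring: 0.6 N m (4 to 6 N at the bottle's upper part), carries the bottle, stays where it is left.
- backstop_top (a point): Middle of the free (upper) edge of the backstop's rubber face, 150 mm from the hinge line.
- wash_bottle: Empty wash bottle, 190 to 340 g, blue cap, bent spout; its front stands 4 to 17 mm before the hinge line. Cylinder of 64 mm diameter up to 115 mm, tapering to the cap (32 mm wide, 146 to 172 mm up); spout up to 205 mm (not solid, points roughly to the cradle's -y). Origin in the plane of the underside, 16 mm off the axis towards the spout; z: bottle axis, up when standing; -x: along the spout.
- bottle_foot (a point): Centre of the bottle's round underside, on its axis.
- bottle_cap (a point): Centre of the top of the blue cap, on the bottle's axis, 172 mm from the underside.
- survey_meter: Bystander: yellow survey meter, 163 x 66 x 67 mm, loose, left of the work. Origin at the centre of its underside.
- jar_yellow: Bystander: small yellow sample jar with white lid, 53 mm diameter, 55 mm high, loose. Origin at the centre of its underside.
- jar_black: Bystander: small black sample jar with white lid, 53 mm diameter, 55 mm high, loose. Origin at the centre of its underside.
- source_case: Bystander: dark green flat case, 75 x 150 x 38 mm, loose, right of the work. Origin at the centre of its underside.
- date_stamp: Bystander: red self-inking stamp with a black knob, 26 x 52 x 80 mm, loose, right of the work. Origin at the centre of its underside.
Things that resemble listed ones, but are neither listed nor needed, are in the scene too. Of the things that look like the wash_bottle, the largest one is meant.

How it is judged:
By the outcome, as a careful person would: the job done as asked, in the order asked, and still so for the second after the job is handed in, with the robot touching nothing.
It also fails if it takes over 38 s, if anything falls off the work surface, if the arm or the gripper's body presses on something with over 40 N, if the wrist force passes 120 N, or if a joint passes its speed limit or range.

### The arm

A 6-joint arm with a two-finger parallel gripper is mounted at the origin on a cart in front of the work surface, level with it; the furniture and walls round the work are solid. World frame = base frame: x ahead of the robot, y to its left, z up, the work surface at z = 0. Lengths are in m, angles in degrees, forces in N, time in s.
With the tool pointing down it reaches from about 0.275 to 0.875 m from the base axis. Payload 12.5 kg.
Tool frame: the origin (TCP) lies at the very end of the fingers, on their centre line; the grasp point (between the pads) lies 19 mm behind it; z points along the fingers, y is the line along which they close (so a half turn about z gives the same grasp; the last joint's range is limited). The gripper opens to 85 mm and grips with 20 to 120 N. Pads are 22 mm wide; open, the fingers measure 114 mm over their backs; the gripper's body (76 mm by 85 mm) begins 54 mm behind the grasp point. The pads swing forward as they close: fully open they stand 13 mm farther back than shut.
Start: joints at [-70.279, 20.094, 94.641, -0, 65.266, -4.847], TCP at [0.229, -0.5, 0.231] pointing down, gripper open.
Joint ranges: [-157.81, 157.81], [-45, 120.19], [0.68, 151.7], [-89.99, 269.99], [4.06, 180], [-164.3, 164.3]. Speed limits (degrees/s): [127.2, 127.2, 159.86, 180, 180, 180].

### API

Orientations are given as [roll, pitch, yaw] about the fixed x, y, z axes, in that order (R = Rz(yaw) Ry(pitch) Rx(roll)).
In Python, from cell import ctrl gives the robot as it stands. The module is installed in compiled form; this text tells all that it offers.
- The arm moves only by the tool apply_moves, never from a script. Its arguments are lists of equal length, an entry for each row: "twist": the turn, a rotation vector about the tool's x, y, z in rad, a list of three; "delta_pos": the shift along the tool's x, y, z in mm, a list of three; "fingers": the closure in counts, from 0 (fully open) to 255 (shut). In form: {"twist": [[wx, wy, wz], ...], "delta_pos": [[x, y, z], ...], "fingers": [fingers, ...]}. A call has 1 to 12 rows; each row shifts and turns the commanded pose from where the row before left it, along the tool's axes as they then stand; what a row does not reach is not made up. A row lasts 1/12 s, in which the tool goes at most 41.7 mm and 7.16 degrees, less where a joint would pass 70% of its speed; a pose out of reach is approached as far as the arm can. A call is refused whole if a number of a shift passes 41.7 or a number of a turn 0.125, either way. A call with a gripper value outside its range is refused whole. The fingers move at their own pace and stop on an object; "squeeze" is the grip in N (left out, the last holds). Time passes only in rows, so rows that do not move let the fingers close. It gives the time, the measured TCP pose, the force, the opening and the grip force at its end, in the units of the state.
- ctrl.observe(): the state, without advancing time (a new reading comes with each control period).
- ctrl.camera(name): name is "side" or "top"; returns the picture (420x560x3 uint8, red, green, blue); there is no depth.
- ctrl.calibration(name): a dict with "fx", "fy", "cx", "cy" (pixels), "R" (3x3) and "t" (3): a world point X has camera coordinates R X + t. Camera axes: x right, y down, z forward; pixel columns grow to the right and rows downward; lengths in m; the calibration is good to about 2 mm. A picture is of the moment at which its call begins. calibration takes no time and is no camera call.
- ctrl.job_done(): hands the job in; it is judged then, once.
Trained networks look in the newest picture that a camera, given by its name, has taken for a name from the list of things; names that differ only in an ending like _2 or _b are one class to them, and where a whole thing is asked for, a point or a joint stands for the part that bears it (a point fixed in the world has none). Each returns a list of dicts, best first, with "conf" (0 to 1); they miss things now and then, are a little off and sometimes report something else, mostly with a low value. They report only what shows in the picture. A call takes as long as a camera call. They do not tell look-alikes from the thing itself.
- ctrl.boxes_of(camera, query): "extent" ([centre column, centre row, width, height] in pixels, round what is visible of it).
- ctrl.pinpoint(camera, query): "uv" ([column, row] in pixels: a listed point, or the origin of a listed thing).
The state is a dict: "time": time; "qpos": joint angles; "qvel": joint speeds; "joint_torque": joint torques, N m; "tcp_pos": TCP position; "orientation": TCP orientation; "contact_force": force on the tool from outside, world axes, zero at the start; "ft_torque": the same for the moment, N m; "width": finger opening in m; "grip_force": force on a finger pad.
Only numpy, scipy, OpenCV 4.12 (cv2) and the standard library are available. Lean on these libraries where they do the work, as an engineer would, in place of code of your own. Each camera call takes 0.05 s, during which the arm holds its last target. There are 200 camera calls.

## Working session

There is one attempt and no reset: what is moved stays moved. The work goes in short steps, Python scripts to look and compute and a tool call to move; the robot and the scene stay as the last step left them, time stands still between calls to the robot, and variables do not carry over. Pictures are saved under pics/ and viewed, at most 10 in all, crops included, and the job is handed in when it is done.

Besides the shell and the picture viewer there is one more tool, called after ">>>" by a JSON object that holds its "fn" and its "kwargs", one argument or row to a line. apply_moves: Moves the arm, as the interface text tells. Its arguments: {"type":"object","properties":{"twist":{"type":"array"},"delta_pos":{"type":"array"},"fingers":{"type":"array"},"squeeze":{"type":"number"}},"required":["twist","delta_pos","fingers"]}

```bash
mkdir -p pics; cat > h.py <<'E'
import numpy as np, cv2
from cell import ctrl
from scipy.optimize import least_squares
def proj(c,X):
    k=ctrl.calibration(c); p=np.array(k["R"])@np.array(X,float)+np.array(k["t"]); return np.array([k["fx"]*p[0]/p[2]+k["cx"],k["fy"]*p[1]/p[2]+k["cy"]])
def ray(c,uv):
    k=ctrl.calibration(c);R=np.array(k["R"]);t=np.array(k["t"])
    return -R.T@t, R.T@np.array([(uv[0]-k["cx"])/k["fx"],(uv[1]-k["cy"])/k["fy"],1])
def atz(c,uv,z):
    o,d=ray(c,uv); return o+d*(z-o[2])/d[2]
def tri(uv1,uv2):
    r=lambda X: np.r_[proj("side",X)-uv1,proj("top",X)-uv2]
    s=least_squares(r,[.5,0,.1]); return s.x,np.abs(s.fun).max()
def snap(c,f):
    im=ctrl.camera(c); cv2.imwrite(f,im[:,:,::-1]); return im
E
python3 - <<'E'
from h import *
for c in("side","top"):
    snap(c,f"pics/{c}0.png")
    print(c,ray(c,[280,210]))
    for q in["bottle_foot","bottle_cap","wash_bottle","backstop_top","cradle","survey_meter","source_case","date_stamp","jar_yellow","jar_black"]:
        print(q,[(np.round(d["uv"],1).tolist(),round(d["conf"],2)) for d in ctrl.pinpoint(c,q)])
print(ctrl.observe())
E
```

```text
side (array([0.14789215, 1.11853349, 1.08001761]), array([ 0.25991789, -0.70243678, -0.66282934]))
bottle_foot [([254.9, 268.5], 0.8), ([310.3, 225.8], 0.76), ([331.5, 272.6], 0.55), ([212.6, 320.7], 0.45)]
bottle_cap [([250.3, 232.2], 0.92), ([337.3, 240.1], 0.85), ([307.9, 181.1], 0.66)]
wash_bottle [([304.2, 221.5], 0.81), ([255.7, 269.0], 0.7), ([332.9, 269.7], 0.67)]
backstop_top []
cradle [([295.8, 230.1], 0.59), ([282.5, 320.9], 0.42)]
survey_meter [([281.0, 319.4], 0.71)]
source_case [([332.8, 195.8], 0.67)]
date_stamp [([297.3, 173.6], 0.53), ([306.4, 220.4], 0.28)]
jar_yellow [([214.6, 316.8], 0.58)]
jar_black [([182.7, 301.2], 0.69)]
top (array([0.32415008, 0.08683472, 1.44362631]), array([ 0.16025369,  0.03205574, -0.98662605]))
bottle_foot [([245.5, 209.0], 0.81), ([317.1, 241.5], 0.61)]
bottle_cap [([239.1, 200.7], 0.85), ([263.4, 287.5], 0.8), ([319.2, 234.9], 0.56)]
wash_bottle [([248.8, 214.2], 0.88), ([319.5, 241.4], 0.66), ([268.3, 282.5], 0.61)]
backstop_top [([307.0, 218.1], 0.57)]
cradle [([309.0, 227.9], 0.67), ([396.5, 206.3], 0.16)]
survey_meter [([198.4, 253
[... 184 characters left out ...]
.9, 173.1], 0.61)]
{'time': 1.1, 'qpos': array([-7.02765074e+01,  2.00919081e+01,  9.46407158e+01, -1.46793422e-03,
        6.52652299e+01, -4.84613707e+00]), 'qvel': array([ 0.06452463,  0.04543957, -0.1137979 , -0.0263297 ,  0.00157409,
        0.09707802]), 'joint_torque': array([ 4.56264725e-04, -5.06041610e+01, -2.91654825e+01,  1.36075803e-05,
        6.45323489e-04,  3.27771500e-05]), 'tcp_pos': array([ 0.22871366, -0.50018099,  0.23130903]), 'orientation': array([1.79997974e+02, 1.50982472e-03, 2.45702438e+01]), 'contact_force': array([-0.32325434,  1.04539795,  0.59132861]), 'ft_torque': array([ 0.04196155,  0.00174119, -0.01045331]), 'grip_force': 0.0, 'width': 0.08564354632855478}
```

View pics/side0.png

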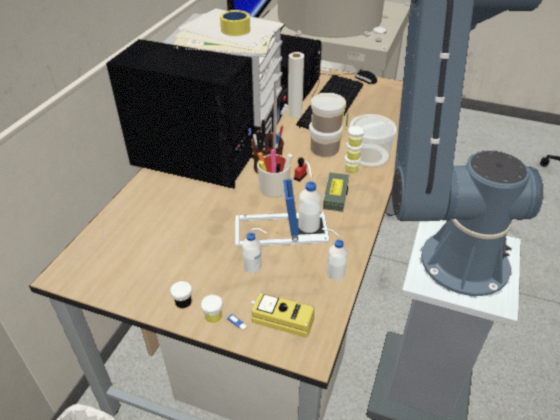

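View pics/top0.png

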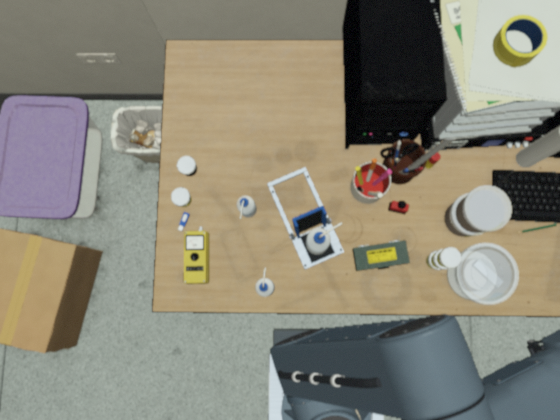

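The side view shows the cradle at about (285,228) with the big bottle at (310,208), robot-side of the blue backstop (291,208). The top view shows the cradle spanning (270,200)–(340,265) with the bottle at (318,240), plus smaller look-alikes at (246,205) and (265,287).

```bash
python3 - <<'E'
import cv2,numpy as np
t=cv2.imread("pics/top0.png")[155:280,230:360];s=cv2.imread("pics/side0.png")[165:255,220:350]
cv2.imwrite("pics/topc.png",cv2.resize(t,(624,600),interpolation=cv2.INTER_CUBIC))  # 4.8x
cv2.imwrite("pics/sidec.png",cv2.resize(s,(780,540),interpolation=cv2.INTER_CUBIC)) # 6x
E
```

```text
(no output)
```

View pics/topc.png

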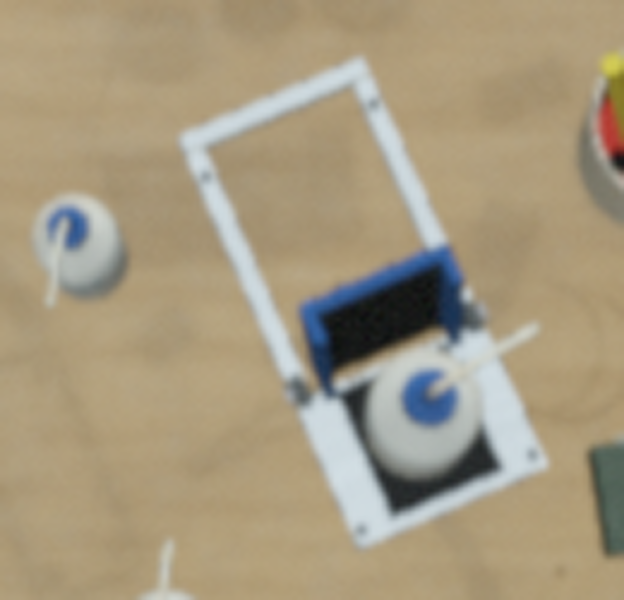

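View pics/sidec.png

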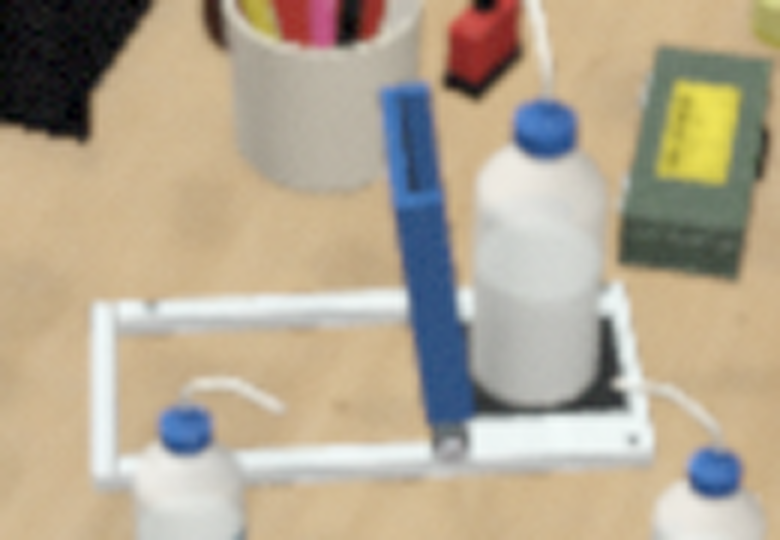

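The top crop shows frame corners at (181,140), (360,57), (548,465) and (362,547), with the cap at (430,397). The spout points right. In the side crop, the cap top is at (547,110) and the backstop stands slightly leaned, its top at (405,90).

```bash
python3 - <<'E'
from h import *
T=lambda p:np.array(p)/4.8+[230,155]-.4
S=lambda p:np.array(p)/6+[220,165]-.4
loc=np.array([[175,62],[175,-62],[-100,-62],[-100,62]])/1000
obs=np.array([T(p) for p in[(181,140),(360,57),(548,465),(362,547)]])
sl=[([175,62],(93,480)),([-100,62],(650,455)),([175,-62],(95,303)),([-100,-62],(622,285))]
def w(v,l):
    c,s=np.cos(v[2]),np.sin(v[2]);return [v[0]+c*l[0]-s*l[1],v[1]+s*l[0]+c*l[1],.014 if len(l)<3 else l[2]]
def r(v):
    a=[proj("top",w(v,l))-o for l,o in zip(loc,obs)]
    a+=[proj("side",w(v,np.array(l)/1000))-S(p) for l,p in sl]
    return np.ravel(a)
s=least_squares(r,[.5,-.05,.4],loss="soft_l1");v=s.x;print("cradle",v[:2],np.degrees(v[2]));print(np.round(r(v),1))
c,sn=np.cos(v[2]),np.sin(v[2])
def tol(P): d=np.array(P)-[v[0],v[1],0];return np.round(1000*np.array([c*d[0]+sn*d[1],-sn*d[0]+c*d[1],d[2]]),1)
cap,e=tri(S((547,108)),T((430,395)));print("cap",cap,e,tol(cap))
cap,e=tri([307.9,181.1],[319.2,234.9]);print("cap net",cap,e,tol(cap))
ft,e=tri([310.3,225.8],[317.1,241.5]);print("foot net",ft,e,tol(ft))
print("cap top z.172+.014 from top",tol(atz("top",T((430,395)),.186)))
for a in(.04,.1,.15,.2,.24):
    P=w(v,[.15*np.sin(a),0,.014+.15*np.cos(a)])
    L=[w(v,[.15*np.sin(a)+d*.014*0,y,.014+.15*np.cos(a)]) for y in(.045,-.045) for d in(0,)]
    print(a,[np.round((proj("top",q)-[230,155]+.4)*4.8) for q in L],[np.round((proj("side",q)-[220,165]+.4)*6) for q in L])
np.save("cr.npy",v)
print("net btop",tol(atz("top",[307,218.1],.162)))
for q,u in dict(case=(377.9,255.6),stamp=(395,207)).items(): print(q,tol(atz("top",u,.0)))
for u in((246,203),(263.4,287.5)): print("decoy",tol(atz("top",u,.1)))
E
```

```text
cradle [0.50231937 0.04577521] 24.307267473002785
[-0.9 -0.7  0.3  0.   0.1  0.2 -0.6  0.5 -0.2 -0.5  1.  -0.9 -0.6  0.4
  0.2 -0.6]
cap [0.46035199 0.02681045 0.18087776] 0.0853947277597058 [-46.1  -0.  180.9]
cap net [0.46671425 0.02726097 0.18433946] 0.6213920249780926 [-40.1  -2.2 184.3]
foot net [0.46057339 0.02398137 0.01320061] 1.6956932150473563 [-47.   -2.7  13.2]
cap top z.172+.014 from top [-46.3   0.4 186. ]
0.04 [array([313., 344.]), array([465., 278.])] [array([443., 202.]), array([427.,  82.])]
0.1 [array([306., 330.]), array([458., 263.])] [array([424., 204.]), array([408.,  84.])]
0.15 [array([301., 317.]), array([452., 251.])] [array([408., 207.]), array([393.,  86.])]
0.2 [array([295., 305.]), array([446., 240.])] [array([392., 209.]), array([377.,  88.])]
0.24 [array([291., 296.]), array([442., 230.])] [array([379., 212.]), array([365.,  91.])]
net btop [ 13.3   7.1 162. ]
case [-149.6 -149.     0. ]
stamp [ -40.7 -255.6    0. ]
decoy [127.1 138.6 100. ]
decoy [-103.6  185.5  100. ]
```

```bash
python3 - <<'E'
from h import *
for n,u in dict(edge=(300,315),bucket_l=(448,275),stack=(430,262),stackbase=(445,258)).items(): print(n,[np.round(atz("top",u,z),3) for z in(0,.15)])
print("stack side", atz("side",(352,172),0), atz("side",(372,163),0))
for P in ([-140,0,240],[-125,0,122]):
    v=np.load("cr.npy");c,s=np.cos(v[2]),np.sin(v[2]);l=np.array(P)/1000
    print(P,v[0]+c*l[0]-s*l[1],v[1]+s*l[0]+c*l[1],l[2])
E
```

```text
edge [array([0.256, 0.073, 0.   ]), array([0.263, 0.074, 0.15 ])]
bucket_l [array([ 0.374, -0.351,  0.   ]), array([ 0.369, -0.305,  0.15 ])]
stack [array([ 0.41 , -0.301,  0.   ]), array([ 0.401, -0.261,  0.15 ])]
stackbase [array([ 0.422, -0.344,  0.   ]), array([ 0.412, -0.299,  0.15 ])]
stack side [ 0.40732306 -0.29921397  0.        ] [ 0.3540413  -0.37532328  0.        ]
[-140, 0, 240] 0.3747302246227382 -0.011852985200903554 0.24
[-125, 0, 122] 0.3884004907068551 -0.005678535817400444 0.122
```

>>> {"fn": "apply_moves", "kwargs": {
  "twist": [
    [0,0,0],
    [0,0,0],
    [0,0,0],
    [0,0,0],
    [0,0,0],
    [0,0,0],
    [0,0,0],
    [0,0,0],
    [0,0,0],
    [0,0,0],
    [0,0,0],
    [0,0,0]
  ],
  "delta_pos": [
    [0,0,-30],
    [0,0,-30],
    [20,-22.5,0],
    [20,-22.5,0],
    [20,-22.5,0],
    [20,-22.5,0],
    [20,-22.5,0],
    [20,-22.5,0],
    [20,-22.5,0],
    [20,-22.5,0],
    [20,-22.5,0],
    [20,-22.5,0]
  ],
  "fingers": [165,165,165,165,165,165,165,165,165,165,165,165]
}}

```text
time: 2.1
tcp_pos: [0.3171, -0.211, 0.2914]
orientation: [180.0, -0.0, 24.6]
contact_force: [1.3, -0.0, 0.6]
width: 0.03
grip_force: 0.0
```

>>> {"fn": "apply_moves", "kwargs": {
  "twist": [
    [0,0,0],
    [0,0,0],
    [0,0,0],
    [0,0,0],
    [0,0,0],
    [0,0,0],
    [0,0,0],
    [0,0,0]
  ],
  "delta_pos": [
    [20,-22.5,0],
    [20,-22.5,0],
    [20,-22.5,0],
    [20,-22.5,0],
    [20,-22.5,0],
    [20,-22.5,0],
    [16,-22.5,0],
    [0,0,0]
  ],
  "fingers": [165,165,165,165,165,165,165,165]
}}

```text
time: 2.77
tcp_pos: [0.3756, -0.0094, 0.2914]
orientation: [-180.0, -0.0, 24.8]
contact_force: [0.0, -0.2, 0.5]
width: 0.0302
grip_force: 0.0
```

>>> {"fn": "apply_moves", "kwargs": {
  "twist": [
    [0,0,0.009],
    [0,0.109,0],
    [0,0.109,0],
    [0,0.109,0],
    [0,0.109,0],
    [0,0,0],
    [0,0,0],
    [0,0,0],
    [0,0,0],
    [0,0,0],
    [0,0,0],
    [0,0,0]
  ],
  "delta_pos": [
    [0,2,0],
    [0,0,0],
    [0,0,0],
    [0,0,0],
    [0,0,0],
    [-9.2,0,28.8],
    [-9.2,0,28.8],
    [-9.2,0,28.8],
    [-9.2,0,28.8],
    [-9.2,0,28.8],
    [-9.2,0,28.8],
    [0,0,0]
  ],
  "fingers": [165,165,165,165,165,165,165,165,165,165,165,165]
}}

```text
time: 3.77
tcp_pos: [0.395, -0.0054, 0.1069]
orientation: [-179.7, -24.6, 23.8]
contact_force: [-0.6, 0.7, -0.1]
width: 0.0301
grip_force: 0.0
```

```bash
cat >> h.py <<'E'
def st():
    v=np.load("cr.npy");o=ctrl.observe();c,s=np.cos(v[2]),np.sin(v[2])
    d=o["tcp_pos"]-[v[0],v[1],0];f=o["contact_force"];L=lambda d:np.round([c*d[0]+s*d[1],-s*d[0]+c*d[1],d[2]],4)
    print("t",o["time"],"local mm",L(d)*1000,"F",np.round(L(f),1),"rpy",np.round(o["orientation"],1),"q",np.round(o["qpos"]))
E
python3 -c "
from h import *
st();snap('side','pics/s1.png')
im=cv2.imread('pics/s1.png')[130:260,220:370];cv2.imwrite('pics/s1c.png',cv2.resize(im,(690,598),interpolation=cv2.INTER_CUBIC))"
```

```text
t 3.7667 local mm [-118.9   -2.5  106.9] F [-0.3  0.9 -0.1] rpy [-179.7  -24.6   23.8] q [-19.  11. 136.  50.  22.   2.]
```

View pics/s1c.png

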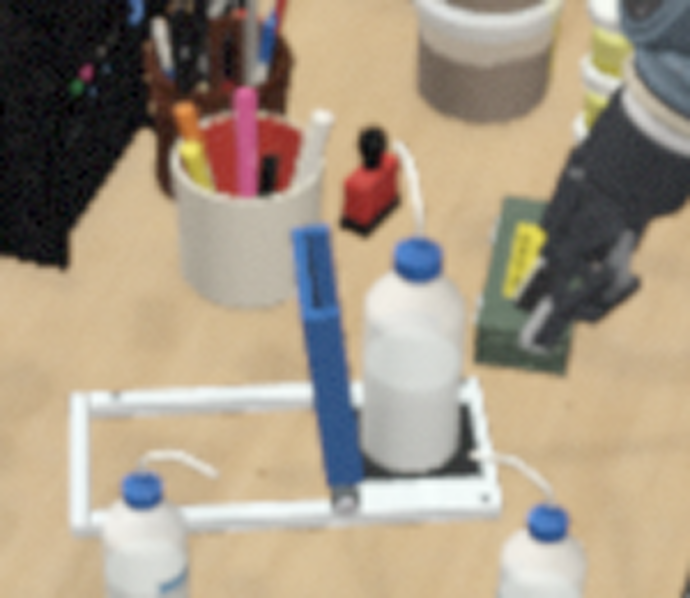

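>>> {"fn": "apply_moves", "kwargs": {
  "twist": [
    [0,0,0],
    [0,0,0],
    [0,0,0],
    [0,0,0]
  ],
  "delta_pos": [
    [8.9,-0.5,2.2],
    [8.9,-0.5,2.2],
    [8.9,-0.5,2.2],
    [0,0,0]
  ],
  "fingers": [165,165,165,165]
}}

```text
time: 4.15
tcp_pos: [0.423, 0.0066, 0.1194]
orientation: [179.8, -25.2, 24.1]
contact_force: [0.3, -0.1, 0.7]
width: 0.0304
grip_force: 0.0
```

```bash
python3 -c "
from h import *
st()
a=np.radians(24.6)
C=lambda t:np.array([-60*np.cos(t)+105*np.sin(t),60*np.sin(t)+105*np.cos(t)])
print('TCP at 0',C(0)+[-13,14]-[8,8])
for t in np.arange(0,1.6,.15):
    d=C(t+.15)-C(t); print(round(t,2),'tool x,z total',np.round([d[0]*np.cos(a)+d[1]*np.sin(a),d[0]*np.sin(a)-d[1]*np.cos(a)],1),'TCP end',np.round(C(t+.15)+[-21,6]))
"
```

```text
t 4.15 local mm [-88.4  -3.  119.4] F [ 0.2 -0.2  0.7] rpy [179.8 -25.2  24.1] q [-15.  11. 133.  45.  22.  11.]
TCP at 0 [-81. 111.]
0.0 tool x,z total [18.1 -0.3] TCP end [-65. 119.]
0.15 tool x,z total [18.   2.4] TCP end [-47. 124.]
0.3 tool x,z total [17.4  5.1] TCP end [-29. 127.]
0.45 tool x,z total [16.4  7.6] TCP end [-11. 127.]
0.6 tool x,z total [15.1 10. ] TCP end [  7. 124.]
0.75 tool x,z total [13.4 12.2] TCP end [ 24. 118.]
0.9 tool x,z total [11.5 14. ] TCP end [ 40. 110.]
1.05 tool x,z total [ 9.2 15.6] TCP end [ 55. 100.]
1.2 tool x,z total [ 6.8 16.8] TCP end [68. 88.]
1.35 tool x,z total [ 4.2 17.6] TCP end [79. 73.]
1.5 tool x,z total [ 1.5 18.1] TCP end [88. 58.]
```

>>> {"fn": "apply_moves", "kwargs": {
  "twist": [
    [0,0,0],
    [0,0,0],
    [0,0,0],
    [0,0,0]
  ],
  "delta_pos": [
    [0.7,-0.7,3.3],
    [0.7,-0.7,3.3],
    [0.7,-0.7,3.2],
    [0,0,0]
  ],
  "fingers": [165,165,165,165]
}}

```text
time: 4.48
tcp_pos: [0.4255, 0.0117, 0.1084]
orientation: [-180.0, -25.0, 24.0]
contact_force: [-0.6, -0.0, -0.2]
width: 0.0299
grip_force: 0.0
```

```bash
python3 -c "
from h import *
st()"
```

```text
t 4.4833 local mm [-84.1   0.6 108.4] F [-0.5  0.2 -0.2] rpy [-180.  -25.   24.] q [-14.  13. 133.  48.  21.   8.]
```

>>> {"fn": "apply_moves", "kwargs": {
  "twist": [
    [0,0,0],
    [0,0,0],
    [0,0,0],
    [0,0,0],
    [0,0,0],
    [0,0,0],
    [0,0,0],
    [0,0,0],
    [0,0,0],
    [0,0,0],
    [0,0,0],
    [0,0,0]
  ],
  "delta_pos": [
    [1.3,0,0],
    [1.3,0,0],
    [1.3,0,0],
    [1.3,0,0],
    [1.3,0,0],
    [1.3,0,0],
    [1.3,0,0],
    [1.3,0,0],
    [1.3,0,0],
    [1.3,0,0],
    [1.3,0,0],
    [1.3,0,0]
  ],
  "fingers": [165,165,165,165,165,165,165,165,165,165,165,165]
}}

```text
time: 5.48
tcp_pos: [0.4388, 0.0175, 0.1153]
orientation: [180.0, -25.0, 24.1]
contact_force: [-0.9, -1.7, 0.3]
width: 0.0302
grip_force: 0.3
```

```bash
python3 -c "
from h import *
st();snap('side','pics/s2.png')
im=cv2.imread('pics/s2.png')[130:260,220:370];cv2.imwrite('pics/s2c.png',cv2.resize(im,(690,598),interpolation=cv2.INTER_CUBIC))"
```

```text
t 5.4833 local mm [-69.6   0.4 115.3] F [-1.5 -1.2  0.3] rpy [180.  -25.   24.1] q [-13.  13. 131.  44.  21.  14.]
```

View pics/s2c.png

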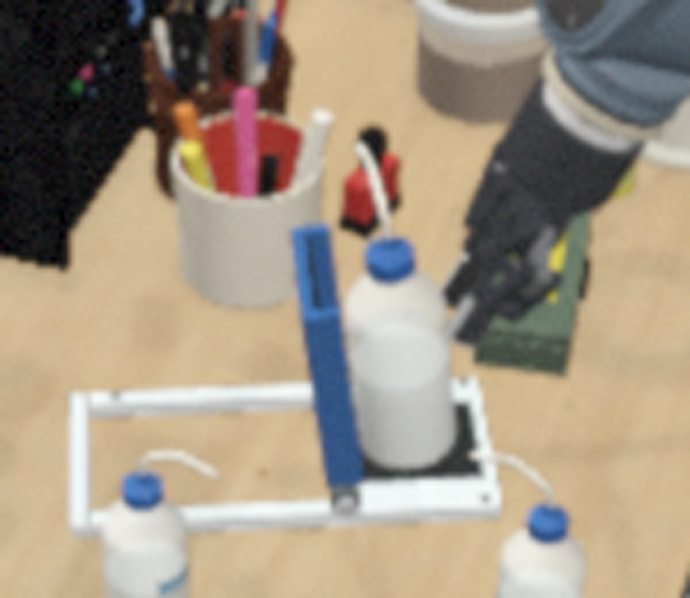

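The bottle is tipping forward about its front edge, with the cap moved to (390,258) and its foot still on the mat.

>>> {"fn": "apply_moves", "kwargs": {
  "twist": [
    [0,0,0],
    [0,0,0],
    [0,0,0],
    [0,0,0],
    [0,0,0],
    [0,0,0],
    [0,0,0],
    [0,0,0],
    [0,0,0],
    [0,0,0],
    [0,0,0],
    [0,0,0]
  ],
  "delta_pos": [
    [1.2,0,0.1],
    [1.2,0,0.1],
    [1.2,0,0.1],
    [1.2,0,0.1],
    [1.2,0,0.1],
    [1.2,0,0.2],
    [1.2,0,0.2],
    [1.2,0,0.2],
    [1.2,0,0.2],
    [1.2,0,0.2],
    [1.2,0,0.2],
    [1.2,0,0.2]
  ],
  "fingers": [165,165,165,165,165,165,165,165,165,165,165,165]
}}

```text
time: 6.53
tcp_pos: [0.4514, 0.0231, 0.1196]
orientation: [-180.0, -25.0, 24.1]
contact_force: [-0.3, -0.0, 1.1]
width: 0.0302
grip_force: 0.3
```

>>> {"fn": "apply_moves", "kwargs": {
  "twist": [
    [0,0,0],
    [0,0,0],
    [0,0,0],
    [0,0,0],
    [0,0,0],
    [0,0,0],
    [0,0,0],
    [0,0,0],
    [0,0,0],
    [0,0,0],
    [0,0,0],
    [0,0,0]
  ],
  "delta_pos": [
    [1.2,0,0.3],
    [1.2,0,0.3],
    [1.2,0,0.3],
    [1.2,0,0.3],
    [1.2,0,0.3],
    [1.2,0,0.3],
    [1.2,0,0.3],
    [1.2,0,0.3],
    [1.2,0,0.3],
    [1.2,0,0.3],
    [1.2,0,0.3],
    [1.2,0,0.3]
  ],
  "fingers": [165,165,165,165,165,165,165,165,165,165,165,165]
}}

```text
time: 7.53
tcp_pos: [0.4639, 0.0291, 0.1219]
orientation: [-180.0, -24.9, 24.0]
contact_force: [-5.2, -3.0, -0.3]
width: 0.0303
grip_force: 2.5
```

```bash
python3 -c "
from h import *
st();snap('side','pics/s3.png')
im=cv2.imread('pics/s3.png')[130:260,220:370];cv2.imwrite('pics/s3c.png',cv2.resize(im,(690,598),interpolation=cv2.INTER_CUBIC))"
```

```text
t 7.5333 local mm [-41.9   0.6 121.9] F [-5.9 -0.6 -0.3] rpy [-180.   -24.9   24. ] q [-10.  14. 127.  39.  22.  21.]
```

View pics/s3c.png

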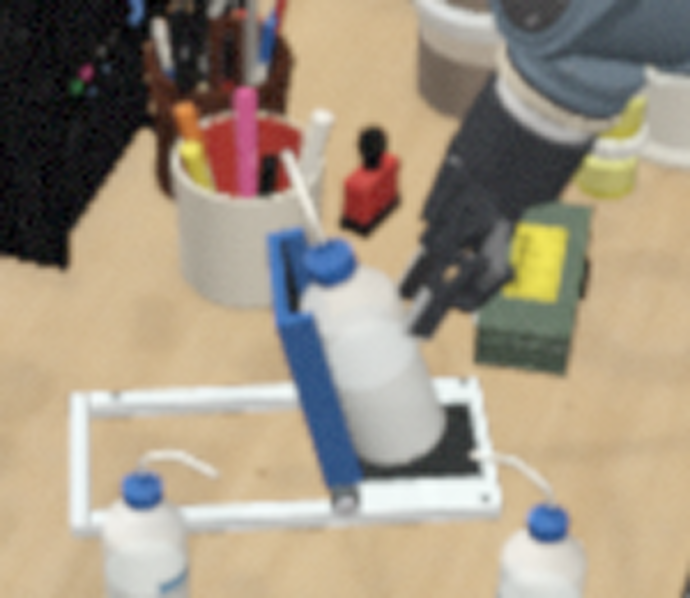

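The bottle leans on the backstop, which has started to fold. The fingertips are on the bottle's upper back at (415,320).

>>> {"fn": "apply_moves", "kwargs": {
  "twist": [
    [0,0,0],
    [0,0,0],
    [0,0,0],
    [0,0,0],
    [0,0,0],
    [0,0,0],
    [0,0,0],
    [0,0,0],
    [0,0,0],
    [0,0,0],
    [0,0,0],
    [0,0,0]
  ],
  "delta_pos": [
    [1.2,0,0.4],
    [1.2,0,0.4],
    [1.2,0,0.4],
    [1.2,0,0.4],
    [1.2,0,0.4],
    [1.2,0,0.4],
    [1.2,0,0.4],
    [1.2,0,0.4],
    [1.2,0,0.5],
    [1.2,0,0.5],
    [1.2,0,0.5],
    [1.2,0,0.5]
  ],
  "fingers": [165,165,165,165,165,165,165,165,165,165,165,165]
}}

```text
time: 8.58
tcp_pos: [0.4781, 0.0353, 0.1235]
orientation: [-180.0, -24.9, 24.0]
contact_force: [-5.0, -3.1, 2.7]
width: 0.03
grip_force: 2.7
```

>>> {"fn": "apply_moves", "kwargs": {
  "twist": [
    [0,0,0],
    [0,0,0],
    [0,0,0],
    [0,0,0],
    [0,0,0],
    [0,0,0],
    [0,0,0],
    [0,0,0],
    [0,0,0],
    [0,0,0],
    [0,0,0],
    [0,0,0]
  ],
  "delta_pos": [
    [1.2,0,0.6],
    [1.2,0,0.6],
    [1.2,0,0.6],
    [1.2,0,0.6],
    [1.2,0,0.6],
    [1.2,0,0.7],
    [1.2,0,0.7],
    [1.2,0,0.7],
    [1.2,0,0.7],
    [1.1,0,0.7],
    [1.1,0,0.7],
    [1.1,0,0.7]
  ],
  "fingers": [165,165,165,165,165,165,165,165,165,165,165,165]
}}

```text
time: 9.58
tcp_pos: [0.4937, 0.0417, 0.1231]
orientation: [180.0, -25.0, 24.1]
contact_force: [-3.5, -1.2, 8.9]
width: 0.0301
grip_force: 4.0
```

```bash
python3 -c "
from h import *
st();ctrl.camera('side');ctrl.camera('top')
for q in ('bottle_cap','backstop_top'):
  for c in('side','top'): print(q,c,[(np.round(d['uv'],1).tolist(),round(d['conf'],2)) for d in ctrl.pinpoint(c,q)])
"
```

```text
t 9.5833 local mm [-9.500e+00 -1.000e-01  1.231e+02] F [-3.7  0.4  8.9] rpy [180.  -25.   24.1] q [ -7.  17. 124.  36.  22.  27.]
bottle_cap side [([249.0, 232.2], 0.88), ([336.6, 238.7], 0.72), ([273.1, 186.4], 0.68)]
bottle_cap top [([301.5, 199.4], 0.82), ([243.8, 202.0], 0.69), ([261.5, 285.2], 0.66), ([299.6, 197.6], 0.17)]
backstop_top side [([265.5, 194.1], 0.67)]
backstop_top top [([300.6, 201.3], 0.56)]
```

```bash
cat >> h.py <<'E'
def tol(P):
    v=np.load("cr.npy");c,s=np.cos(v[2]),np.sin(v[2]);d=np.array(P)-[v[0],v[1],0];return np.round(1000*np.array([c*d[0]+s*d[1],-s*d[0]+c*d[1],d[2]]),1)
E
python3 -c "
from h import *
for n,a,b in (('cap',[273.1,186.4],[301.5,199.4]),('bs',[265.5,194.1],[300.6,201.3])):
  p,e=tri(a,b);l=tol(p);print(n,l,e,np.arctan2(l[0],l[2]-14))
t=.62
for t in (.5,.6,.7): print(t,-13-32*np.cos(t)+172*np.sin(t),14+32*np.sin(t)+172*np.cos(t))
"
```

```text
cap [ 61.1   1.5 174.3] 0.5376202035507731 0.36416053415803373
bs [ 72.1   1.1 143.6] 3.271976132992677 0.5076879338872429
0.5 41.378550659430985 180.28581788047862
0.6 57.70776574683639 174.0262849131058
0.7 73.33049221177922 166.16782220453814
```

>>> {"fn": "apply_moves", "kwargs": {
  "twist": [
    [0,0,0],
    [0,0,0],
    [0,0,0],
    [0,0,0],
    [0,0,0],
    [0,0,0],
    [0,0,0],
    [0,0,0],
    [0,0,0],
    [0,0,0],
    [0,0,0],
    [0,0,0]
  ],
  "delta_pos": [
    [1.2,0,0.6],
    [1.2,0,0.6],
    [1.2,0,0.6],
    [1.2,0,0.6],
    [1.2,0,0.6],
    [1.1,0,0.7],
    [1.1,0,0.7],
    [1.1,0,0.7],
    [1.1,0,0.7],
    [1.1,0,0.8],
    [1.1,0,0.8],
    [1.1,0,0.8]
  ],
  "fingers": [165,165,165,165,165,165,165,165,165,165,165,165]
}}

```text
time: 10.88
tcp_pos: [0.5082, 0.0483, 0.1214]
orientation: [180.0, -25.0, 24.1]
contact_force: [-3.2, -1.9, 6.3]
width: 0.0299
grip_force: 3.4
```

>>> {"fn": "apply_moves", "kwargs": {
  "twist": [
    [0,0,0],
    [0,0,0],
    [0,0,0],
    [0,0,0],
    [0,0,0],
    [0,0,0],
    [0,0,0],
    [0,0,0],
    [0,0,0],
    [0,0,0],
    [0,0,0],
    [0,0,0]
  ],
  "delta_pos": [
    [1.1,0,1.0],
    [1.1,0,1.0],
    [1.1,0,1.0],
    [1.1,0,1.0],
    [1.0,0,1.0],
    [1.0,0,1.0],
    [1.0,0,1.0],
    [1.0,0,1.1],
    [1.0,0,1.1],
    [1.0,0,1.1],
    [1.0,0,1.1],
    [1.0,0,1.1]
  ],
  "fingers": [165,165,165,165,165,165,165,165,165,165,165,165]
}}

```text
time: 11.88
tcp_pos: [0.5242, 0.055, 0.116]
orientation: [179.9, -25.1, 24.1]
contact_force: [-1.7, -0.0, 10.4]
width: 0.0299
grip_force: 4.6
```

```bash
cat >> h.py <<'E'
def look():
    st();ctrl.camera('side');ctrl.camera('top')
    for q in ('bottle_cap','backstop_top','bottle_foot'):
        A=ctrl.pinpoint('side',q);B=ctrl.pinpoint('top',q)
        for a in A:
            for b in B:
                p,e=tri(np.array(a['uv']),np.array(b['uv']));l=tol(p)
                if e<6 and abs(l[1])<40: print(q,l,round(e,1),round(a['conf'],2),round(b['conf'],2))
E
python3 -c "
from h import *
look()"
```

```text
t 11.8833 local mm [ 23.7  -0.6 116. ] F [-1.6  0.7 10.4] rpy [179.9 -25.1  24.1] q [ -5.  20. 120.  34.  21.  31.]
bottle_cap [109.1   3.1 148.6] 1.0 0.97 0.62
bottle_cap [135.2  -8.9  -5.9] 2.4 0.68 0.62
bottle_cap [118.4  -0.8 101.8] 1.0 0.17 0.62
backstop_top [115.2   1.7 101.2] 2.5 0.78 0.69
```

>>> {"fn": "apply_moves", "kwargs": {
  "twist": [
    [0,0,0],
    [0,0,0],
    [0,0,0],
    [0,0,0],
    [0,0,0],
    [0,0,0],
    [0,0,0],
    [0,0,0],
    [0,0,0],
    [0,0,0],
    [0,0,0],
    [0,0,0]
  ],
  "delta_pos": [
    [1.0,0,1.0],
    [1.0,0,1.0],
    [1.0,0,1.0],
    [1.0,0,1.0],
    [1.0,0,1.0],
    [1.0,0,1.1],
    [0.9,0,1.1],
    [0.9,0,1.1],
    [0.9,0,1.1],
    [0.9,0,1.1],
    [0.9,0,1.2],
    [0.9,0,1.2]
  ],
  "fingers": [165,165,165,165,165,165,165,165,165,165,165,165]
}}

```text
time: 13.28
tcp_pos: [0.5386, 0.0614, 0.1091]
orientation: [179.9, -25.1, 24.1]
contact_force: [0.2, 0.3, 8.3]
width: 0.0303
grip_force: 4.1
```

>>> {"fn": "apply_moves", "kwargs": {
  "twist": [
    [0,0,0],
    [0,0,0],
    [0,0,0],
    [0,0,0],
    [0,0,0],
    [0,0,0],
    [0,0,0],
    [0,0,0],
    [0,0,0],
    [0,0,0],
    [0,0,0],
    [0,0,0]
  ],
  "delta_pos": [
    [0.8,0,1.2],
    [0.8,0,1.2],
    [0.8,0,1.2],
    [0.8,0,1.2],
    [0.8,0,1.2],
    [0.8,0,1.2],
    [0.7,0,1.2],
    [0.7,0,1.2],
    [0.7,0,1.2],
    [0.7,0,1.2],
    [0.7,0,1.2],
    [0.7,0,1.2]
  ],
  "fingers": [165,165,165,165,165,165,165,165,165,165,165,165]
}}

```text
time: 14.28
tcp_pos: [0.5516, 0.0672, 0.0998]
orientation: [179.9, -25.1, 24.1]
contact_force: [-0.0, 0.5, 6.4]
width: 0.0304
grip_force: 3.4
```

```bash
python3 -c "
from h import *
look();snap('side','pics/s4.png')
im=cv2.imread('pics/s4.png')[130:260,220:370];cv2.imwrite('pics/s4c.png',cv2.resize(im,(690,598),interpolation=cv2.INTER_CUBIC))"
```

```text
t 14.2833 local mm [53.7 -0.8 99.8] F [0.2 0.4 6.4] rpy [179.9 -25.1  24.1] q [ -3.  24. 116.  34.  20.  32.]
bottle_cap [147.    3.9  99.4] 0.9 0.57 0.67
backstop_top [138.8   9.4  71.8] 0.1 0.76 0.92
```

View pics/s4c.png

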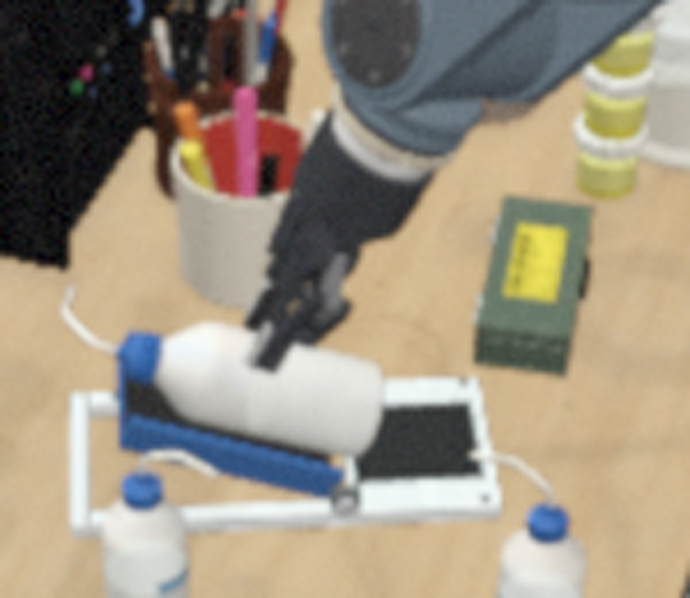

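The bottle and backstop are well down at about 1.2 rad, and the bottle sits between the rails. The fingers press its top centrally at (265,350).

>>> {"fn": "apply_moves", "kwargs": {
  "twist": [
    [0,0,0],
    [0,0,0],
    [0,0,0],
    [0,0,0],
    [0,0,0],
    [0,0,0],
    [0,0,0],
    [0,0,0],
    [0,0,0],
    [0,0,0],
    [0,0,0],
    [0,0,0]
  ],
  "delta_pos": [
    [0.6,0,1.1],
    [0.6,0,1.1],
    [0.6,0,1.1],
    [0.6,0,1.1],
    [0.6,0,1.1],
    [0.5,0,1.1],
    [0.5,0,1.1],
    [0.5,0,1.1],
    [0.5,0,1.1],
    [0.5,0,1.1],
    [0.4,0,1.1],
    [0.4,0,1.1]
  ],
  "fingers": [165,165,165,165,165,165,165,165,165,165,165,165]
}}

```text
time: 15.73
tcp_pos: [0.5624, 0.0718, 0.0909]
orientation: [179.9, -25.2, 24.1]
contact_force: [2.8, 1.5, 9.5]
width: 0.0306
grip_force: 3.9
```

>>> {"fn": "apply_moves", "kwargs": {
  "twist": [
    [0,0,0],
    [0,0,0],
    [0,0,0],
    [0,0,0],
    [0,0,0],
    [0,0,0]
  ],
  "delta_pos": [
    [0.4,0,1.1],
    [0.4,0,1.1],
    [0.3,0,1.1],
    [0.3,0,1.1],
    [0.3,0,1.1],
    [0.3,0,1.1]
  ],
  "fingers": [165,165,165,165,165,165]
}}

```text
time: 16.23
tcp_pos: [0.5672, 0.0737, 0.0861]
orientation: [179.8, -25.3, 24.1]
contact_force: [3.9, 1.5, 10.6]
width: 0.0301
grip_force: 4.7
```

```bash
python3 -c "
from h import *
look()"
```

```text
t 16.2333 local mm [70.6 -1.2 86.1] F [ 4.1 -0.2 10.6] rpy [179.8 -25.3  24.1] q [ -2.  27. 114.  35.  19.  32.]
backstop_top [148.7  -1.5  23.8] 2.4 0.94 0.71
```

>>> {"fn": "apply_moves", "kwargs": {
  "twist": [
    [0,0,0],
    [0,0,0],
    [0,0,0],
    [0,0,0],
    [0,0,0],
    [0,0,0],
    [0,0,0],
    [0,0,0]
  ],
  "delta_pos": [
    [-0.2,0,0.9],
    [-0.2,0,0.9],
    [-0.2,0,0.9],
    [-0.2,0,0.9],
    [-0.2,0,0.9],
    [-0.2,0,0.9],
    [-0.2,0,0.9],
    [-0.2,0,0.9]
  ],
  "fingers": [165,165,165,165,165,165,165,165]
}}

```text
time: 17.3
tcp_pos: [0.5705, 0.0745, 0.0804]
orientation: [179.7, -25.5, 24.1]
contact_force: [9.1, 7.0, 15.3]
width: 0.03
grip_force: 8.1
```

```bash
python3 -c "
from h import *
look()"
```

```text
t 17.3 local mm [74.  -1.9 80.4] F [11.1  2.6 15.3] rpy [179.7 -25.5  24.1] q [ -2.  28. 114.  37.  18.  31.]
bottle_cap [166.4   4.1  48.2] 0.5 0.69 0.75
bottle_cap [162.3   4.1  25.1] 2.6 0.63 0.75
backstop_top [1.459e+02 1.000e-01 1.870e+01] 2.0 0.61 0.56
```

>>> {"fn": "apply_moves", "kwargs": {
  "twist": [
    [0,0,0],
    [0,0,0],
    [0,0,0],
    [0,0,0],
    [0,0,0]
  ],
  "delta_pos": [
    [0.6,0,0.7],
    [0.6,0,0.7],
    [0.4,0,0.7],
    [0.4,0,0.7],
    [0,0,0]
  ],
  "fingers": [165,165,165,165,165]
}}

```text
time: 18.12
tcp_pos: [0.5719, 0.0756, 0.0776]
orientation: [179.8, -25.3, 24.1]
contact_force: [6.8, 2.9, 10.4]
width: 0.0301
grip_force: 5.8
```

```bash
python3 -c "
from h import *
look();snap('side','pics/s5.png')
im=cv2.imread('pics/s5.png')[130:260,220:370];cv2.imwrite('pics/s5c.png',cv2.resize(im,(690,598),interpolation=cv2.INTER_CUBIC))"
```

```text
t 18.1167 local mm [75.7 -1.4 77.6] F [ 7.4 -0.2 10.4] rpy [179.8 -25.3  24.1] q [ -2.  28. 114.  37.  18.  31.]
bottle_cap [161.   -4.6  35.4] 0.7 0.96 0.96
backstop_top [153.9  -8.1   4.8] 2.0 0.66 0.5
```

View pics/s5c.png

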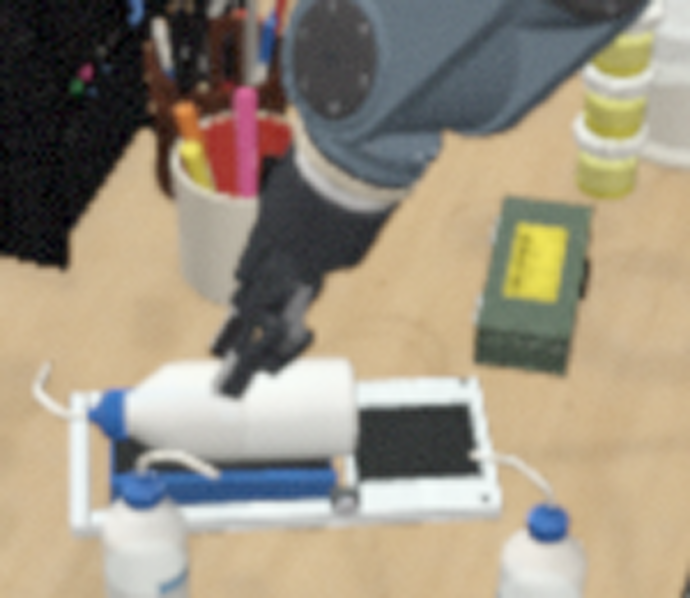

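The bottle looks flat on the backstop between the rails. I'll press on until the force shows the end stop.

>>> {"fn": "apply_moves", "kwargs": {
  "twist": [
    [0,0,0],
    [0,0,0],
    [0,0,0],
    [0,0,0],
    [0,0,0]
  ],
  "delta_pos": [
    [-0.1,0,0.7],
    [-0.1,0,0.7],
    [-0.1,0,0.7],
    [-0.1,0,0.7],
    [0,0,0]
  ],
  "fingers": [165,165,165,165,165]
}}

```text
time: 18.98
tcp_pos: [0.5734, 0.076, 0.0754]
orientation: [179.8, -25.4, 24.1]
contact_force: [8.1, 3.9, 12.1]
width: 0.0304
grip_force: 6.9
```

```bash
python3 -c "
from h import *
look()"
```

```text
t 18.9833 local mm [77.2 -1.8 75.4] F [ 8.9  0.2 12.1] rpy [179.8 -25.4  24.1] q [ -2.  29. 114.  37.  18.  30.]
bottle_cap [169.5  -3.8  38.8] 1.6 0.93 0.85
backstop_top [151.2   0.9  10.5] 0.9 0.82 0.48
```

>>> {"fn": "apply_moves", "kwargs": {
  "twist": [
    [0,0,0],
    [0,0,0],
    [0,0,0],
    [0,0,0],
    [0,0,0],
    [0,0,0],
    [0,0,0]
  ],
  "delta_pos": [
    [0.2,0,0.8],
    [0.2,0,0.8],
    [0.2,0,0.8],
    [0.2,0,0.8],
    [0.1,0,0.8],
    [0.1,0,0.8],
    [0,0,0]
  ],
  "fingers": [165,165,165,165,165,165,165]
}}

```text
time: 19.97
tcp_pos: [0.5751, 0.0769, 0.0739]
orientation: [179.8, -25.5, 24.1]
contact_force: [-28.7, -10.4, 66.0]
width: 0.0303
grip_force: 31.2
```

```bash
python3 -c "
from h import *
look()"
```

```text
t 19.9667 local mm [79.2 -1.6 73.9] F [-30.5   2.3  66. ] rpy [179.8 -25.5  24.1] q [ -2.  29. 114.  38.  18.  30.]
bottle_cap [161.8  -2.8  38.3] 0.1 0.91 0.73
backstop_top [151.3   1.   17.3] 0.8 0.7 0.5
```

End stop reached, with a sharp rise in force. I'll unload straight up, then retract.

>>> {"fn": "apply_moves", "kwargs": {
  "twist": [
    [0,0,0],
    [0,0,0],
    [0,0,0],
    [0,0,0],
    [0,0,0],
    [0,0,0],
    [0,0,0],
    [0,0,0],
    [0,0,0],
    [0,0,0],
    [0,0,0],
    [0,0,0]
  ],
  "delta_pos": [
    [0.4,0,-0.9],
    [0.4,0,-0.9],
    [0.4,0,-0.9],
    [0.4,0,-0.9],
    [0.8,0,-1.8],
    [0.8,0,-1.8],
    [2,0,-5],
    [4,0,-9],
    [6,0,-14],
    [6,0,-14],
    [6,0,-14],
    [6,0,-14]
  ],
  "fingers": [165,165,165,165,165,165,165,165,165,165,165,165]
}}

```text
time: 21.37
tcp_pos: [0.5697, 0.0761, 0.1533]
orientation: [-180.0, -24.9, 24.0]
contact_force: [-0.2, 1.0, -0.2]
width: 0.0298
grip_force: 0.0
```

>>> {"fn": "apply_moves", "kwargs": {
  "twist": [
    [0,0,0],
    [0,0,0],
    [0,0,0],
    [0,0,0],
    [0,0,0],
    [0,0,0]
  ],
  "delta_pos": [
    [0,0,-20],
    [0,0,-20],
    [0,0,-20],
    [0,0,-20],
    [0,0,0],
    [0,0,0]
  ],
  "fingers": [165,165,165,165,165,165]
}}

```text
time: 21.87
tcp_pos: [0.5393, 0.0622, 0.2258]
orientation: [180.0, -25.0, 24.1]
contact_force: [1.2, -0.2, 0.9]
width: 0.0304
grip_force: 0.0
```

```bash
python3 -c "
from h import *
look();snap('side','pics/s6.png');snap('top','pics/t6.png')
s=cv2.imread('pics/s6.png')[160:260,230:330];t=cv2.imread('pics/t6.png')[160:280,240:360]
cv2.imwrite('pics/f.png',np.hstack([cv2.resize(a,(400,400),interpolation=cv2.INTER_CUBIC) for a in(s,t)]))"
```

```text
t 21.8667 local mm [ 4.040e+01 -2.000e-01  2.258e+02] F [ 1.  -0.7  0.9] rpy [180.  -25.   24.1] q [ -4.  11. 112.  20.  36.  48.]
bottle_cap [165.9   1.8  41.5] 0.7 0.55 0.96
backstop_top [154.7   2.6   9.5] 0.5 0.81 0.53
```

View pics/f.png

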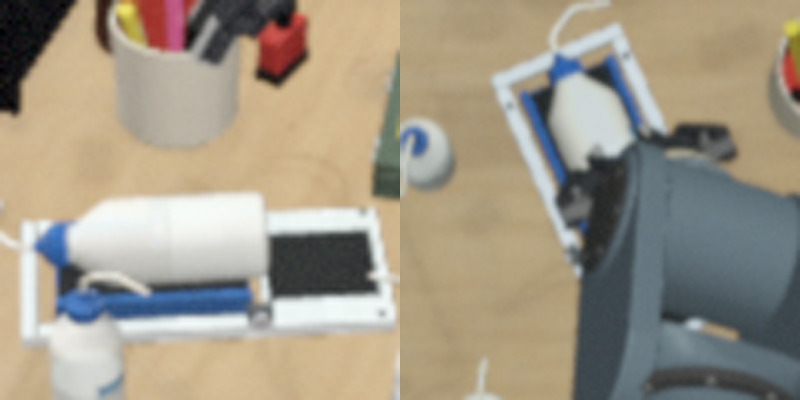

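The final picture shows the bottle lying flat between the rails, the backstop level with the frame, and the fingers clear of everything.

```bash
python3 -c "
from cell import ctrl
print(ctrl.job_done())"
```

```text
the job is handed in; nothing more can be done
None
```

The wash bottle lies flat between the side rails on the fully folded backstop, and the job was handed in at about 22 s with the robot touching nothing. The last press against the end stop briefly reached about 73 N at the fingertips, harder than gentle but under the 120 N wrist limit.

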